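# Select black stones on the sorter's gated lever

## Robot

A 6-joint arm with a two-finger parallel gripper is mounted at the origin on the work surface. World frame = base frame: x ahead of the robot, y to its left, z up, the work surface at z = 0. Lengths are in m, angles in rad, forces in N, time in s.
With the tool pointing down it reaches from about 0.3 to 0.875 m from the base axis. Payload 6.4 kg.
Tool frame: the origin (TCP) lies between the finger pads; the fingertips stand 11 mm ahead of it and the grasp point (between the pads) lies 8 mm behind it (ctrl.tcp_to_tips is the y of the fingertips in the tool frame, in m); y points along the fingers, x is the direction in which the jaws open and shut, and the axes are right-handed (so a half turn about y gives the same grasp; the last joint's range is limited). The gripper opens to 85 mm and grips with 20 to 120 N. Pads are 22 mm wide; open, the fingers measure 114 mm over their backs; the gripper's body (76 mm by 85 mm) begins 54 mm behind the grasp point. The pads swing forward as they close: fully open they stand 13 mm farther back than shut.
Start: joints at [-1.332, 0.181, 1.607, -0, 1.354, -0.206], TCP at [0.247, -0.519, 0.242] pointing down, gripper open.
Joint ranges: [-2.99, 2.99], [-0.89, 2.07], [0.3, 2.58], [-1.14, 4.28], [0, 2.63], [-3.12, 3.12]. Speed limits (rad/s): [2.57, 2.57, 3.01, 3.14, 3.14, 3.14].

## Interface

Orientations are given as a unit quaternion [w, x, y, z].
In Python, from bench import ctrl gives the robot as it stands.
- The arm moves only by the tool apply_moves, never from a script. Its argument "plan" is text: rows parted by semicolons, each of 7 numbers parted by spaces: the shift along the tool's x, y, z each as a share of 0.05 m, from -1 to 1, then the turn, a rotation vector about the tool's x, y, z each as a share of 0.12 rad, from -1 to 1, then the opening, from 0 (shut) to 1 (fully open). In form: dx dy dz wx wy wz claw; .... A call has exactly 5 rows; each row shifts and turns the commanded pose from where the row before left it, along the tool's axes as they then stand; what a row does not reach is not made up. A row lasts 1/10 s, in which the tool goes at most 50 mm and 8.59 degrees, less where a joint would pass 70% of its speed; a pose out of reach is approached as far as the arm can. A call with a number of a shift or a turn outside -1 to 1 is refused whole. A call with a gripper value outside its range is refused whole. The fingers move at their own pace and stop on an object; the grip force is fixed at half the most. Time passes only in rows, so rows that do not move let the fingers close, or fill a call up. It gives the time, the measured TCP pose, the force and the opening at its end, in the units of the state.
- ctrl.get_obs(): the state, without advancing time (a new reading comes with each control period).
- ctrl.camera(name): name is "side" or "top"; returns the picture (480x640x3 uint8, red, green, blue); there is no depth.
- ctrl.get_calibration(name): a dict with "intrinsics" (3x3 intrinsics, pixels), "R" (3x3) and "t" (3): a world point X has camera coordinates R X + t. Camera axes: x right, y down, z forward; pixel columns grow to the right and rows downward; lengths in m; the calibration is good to about 2 mm. A picture is of the moment at which its call begins. get_calibration takes no time and is no camera call.
- ctrl.hand_in(): hands the job in, once; it reports no verdict.
Trained networks look in the newest picture that a camera, given by its name, has taken for a name from the list of things; names that differ only in an ending like _2 or _b are one class to them, and where a whole thing is asked for, a point or a joint stands for the part that bears it (a point fixed in the world has none). Each returns a list of dicts, best first, with "score" (0 to 1); they miss things now and then, are a little off and sometimes report something else, mostly with a low value. They report only what shows in the picture. A call takes as long as a camera call. They do not tell look-alikes from the thing itself.
- ctrl.recognise(camera, target): "point" ([x, y, z] in m, in world coordinates, good to about 4 mm: the middle of the surface that is visible of it).
The state is a dict: "time_s": time; "q": joint angles; "dq": joint speeds; "joint_efforts": joint torques, N m; "eef_pos": TCP position; "eef_rot": TCP orientation; "wrist_force": force on the tool from outside, world axes, zero at the start; "torque": the same for the moment, N m; "opening": opening from 0.0 (shut) to 1.0 (fully open).
Only numpy, scipy, OpenCV 4.12 (cv2) and the standard library are available. Lean on these libraries where they do the work, as an engineer would, in place of code of your own. Each camera call takes 0.05 s, during which the arm holds its last target.

## Task

Set the Go-stone sorter to sort out black stones: with the fingers closed, push (never take between the fingers) its red-handled gate lever out of the parking slot, along the cross channel and fully home into the slot with the black mark, without putting it into any other marked slot on the way. Let go of it there, and leave the wooden bowl, straw basket, mug and phone standing where they are.

Things in the scene. Friction and masses are not known exactly. Their poses are not given: they have to be found in the camera images.
- sorter: fixed stone sorter: white housing 190 x 190 mm, flat deck 100 mm above the table; origin at the centre of its underside, table height; x away from the parking side, z up. At +x a hopper, x 95 to 172 mm, 120 mm high; at -x a chute lip to x = -118 mm, 95 mm high, and a low stand to x = -220 mm with the wooden bowl on it
- gate (a point): middle of the cross channel, on the deck above the sorter's origin (same axes). In this frame the handle's middle goes (x, y in mm): parked (-34, 0); channel x = 0, y -40 to +40; corner slots end at (+-34, +-40), each entered from the channel's nearest end. The parking slot is only on -x, so pushing out of it stops in the channel; the channel ends stop the lever in line with the corner slots. Play 2 mm
- handle (a point): middle of the lever's red round handle, 24 mm across, 44 mm tall, on a steel stem 10 mm thick that comes up through the gate. In the channel it is 145 mm above the table (handle from 123 to 167 mm), in the slots up to 8 mm lower: the lever pivots 135 mm below it, under the gate's middle. It stays where it is left; 2 to 3 N move it
- shift_fore (a joint): lever's tilt along the sorter's x, rad: 0 in the cross channel, about +0.25 home in a +x slot, -0.25 home in a -x slot (and in the parking slot)
- shift_side (a joint): lever's tilt along the sorter's y, rad: 0 in the parking column, about +0.29 in the +y column, -0.29 in the -y column
- mark_black: fixed black disc, 24 mm across and 3 mm thick, lying on the sorter's deck beyond the end of one corner slot; its origin is the disc's centre at deck height. Which corner it marks varies. The marks lie at x, y = +-64, +-40 mm in the sorter's frame, 30 mm beyond the handle's place when home in that slot
- mark_white: fixed white disc, 24 mm across and 3 mm thick, lying on the sorter's deck beyond the end of one corner slot; its origin is the disc's centre at deck height. Which corner it marks varies
- mark_yellow: fixed yellow disc, 24 mm across and 3 mm thick, lying on the sorter's deck beyond the end of one corner slot; its origin is the disc's centre at deck height. Which corner it marks varies
- mark_blue: fixed blue disc, 24 mm across and 3 mm thick, lying on the sorter's deck beyond the end of one corner slot; its origin is the disc's centre at deck height. Which corner it marks varies
- cup: small dark wooden bowl, loose, 84 mm across, 50 mm tall, on the stand in front of the sorter; origin at the centre of its underside
- basket: loose straw basket of black stones, 125 mm across, 78 mm tall, on the table left (+y) of the sorter; origin at the centre of its underside
- mug: loose blue mug, 76 mm across (handle extra), 88 mm tall, right (-y) of the sorter; origin at the centre of its underside
- phone: loose dark phone lying flat, 150 x 72 x 9 mm, right (-y) of the sorter; origin at the centre of its underside
Not all that is in view belongs to the job. There is more than one size of the basket; the one meant has the size given above. Several things have the shape of the cup; the one meant has the colours described above.

How it is judged:
On the way:
1. the lever is in the cross channel, out of the parking slot (value of joint shift_fore between -0.09 and 0.09 rad), for 0.05 s.
At the end, for the whole second after the job is handed in: the handle's middle is within 36 mm (level distance) of the black mark's centre, that is within about 6 mm of home in its slot, and at rest; the bowl, basket, mug and phone stand upright within 20 mm of where they were (horizontal distance between handle and mark_black below 0.036 m and velocity of joint shift_fore between -0.05 and 0.05 rad/s and distance of each of cup, basket, mug, phone from where it was at the start of the episode below 0.02 m and angle between each of cup, basket, mug, phone's own z axis and vertical below 0.15 rad); the robot touches nothing.
It fails at once if the lever was put into a wrong marked slot (within about 10 mm of home) (horizontal distance between handle and mark_white below 0.04 m or horizontal distance between handle and mark_yellow below 0.04 m or horizontal distance between handle and mark_blue below 0.04 m).
It fails at once if the lever's handle was taken between the fingers (horizontal distance between the grasp point and handle below 0.012 m and height (world z) of the grasp point below 0.175 m).
It fails at once if the bowl, basket, mug or phone was knocked, carried or lifted (distance of any of cup, basket, mug, phone from where it was at the start of the episode above 0.02 m or angle between any of cup, basket, mug, phone's own z axis and vertical above 0.3 rad).
It also fails if it takes over 58 s, if anything falls off the work surface, if the arm or the gripper's body presses on something with over 40 N, if the wrist force passes 120 N, or if a joint passes its speed limit or range.

## Working session

There is one attempt and no reset: what is moved stays moved. The work goes in short steps, Python scripts to look and compute and a tool call to move; the robot and the scene stay as the last step left them, time stands still between calls to the robot, and variables do not carry over. Pictures are saved under pics/ and viewed, and the job is handed in when it is done.

Besides the shell and the picture viewer there is one more tool, called after "Emit:" as name(argument=value, ...), one argument or row to a line, values as JSON. apply_moves: Moves the arm, as the interface text tells. Shift numbers are shares of 0.05 m and turn numbers shares of 0.12 rad, none past 1 either way. Its arguments: {"type":"object","properties":{"plan":{"type":"string"}},"required":["plan"]}

```bash
ls; mkdir -p pics
python3 - <<'E'
from bench import ctrl
import cv2,numpy as np
for c in("side","top"):
    im=ctrl.camera(c); cv2.imwrite(f"pics/{c}0.png",im[:,:,::-1])
    k=ctrl.get_calibration(c); print(c,k)
    for n in("mark_black","mark_white","mark_yellow","mark_blue","handle","sorter","cup","basket","mug","phone"):
        try: print(n,[(np.round(d["point"],3),round(d["score"],2)) for d in ctrl.recognise(c,n)])
        except Exception as e: print(n,e)
o=ctrl.get_obs(); print(o)
E
```

```text
pics
side {'intrinsics': array([[488.00929005,   0.        , 327.23033762],
       [  0.        , 488.00929005, 235.54928919],
       [  0.        ,   0.        ,   1.        ]]), 'R': array([[-0.97514446, -0.22104793,  0.01520166],
       [-0.14594424,  0.58917404, -0.79471645],
       [ 0.166714  , -0.77718194, -0.60679047]]), 't': array([0.53001857, 0.20292552, 1.06348806])}
mark_black [(array([0.624, 0.079, 0.103]), 0.65), (array([ 0.611, -0.359,  0.014]), 0.31)]
mark_white []
mark_yellow [(array([0.493, 0.075, 0.099]), 0.61)]
mark_blue [(array([0.497, 0.002, 0.104]), 0.62)]
handle [(array([0.535, 0.038, 0.141]), 0.69)]
sorter [(array([0.567, 0.082, 0.098]), 0.68)]
cup [(array([0.396, 0.016, 0.036]), 0.64)]
basket [(array([0.636, 0.325, 0.04 ]), 0.92), (array([0.464, 0.304, 0.06 ]), 0.76)]
mug [(array([ 0.433, -0.306,  0.061]), 0.85)]
phone [(array([ 0.614, -0.358,  0.014]), 0.74)]
top {'intrinsics': array([[449.52834311,   0.        , 319.36835542],
       [  0.        , 449.52834311, 241.6691659 ],
       [  0.        ,   0.        ,   1.        ]]), 'R': array([[ 0.02437102, -
[... 760 characters left out ...]
phone [(array([ 0.612, -0.358,  0.014]), 0.95)]
{'time_s': 1.1, 'q': array([-1.33225491e+00,  1.80790723e-01,  1.60697431e+00, -5.49169162e-06,
        1.35377366e+00, -2.06285745e-01]), 'dq': array([ 0.00049685,  0.00125851, -0.0005609 ,  0.00031356,  0.00011946,
        0.00072883]), 'joint_efforts': array([ 1.44595655e-03, -4.44852340e+01, -3.51688027e+01, -2.71521167e-04,
        7.58985261e-04,  2.07359825e-06]), 'eef_pos': array([ 0.2474537 , -0.51906828,  0.24230611]), 'eef_rot': array([-0.59796173,  0.597991  , -0.37737901,  0.37740378]), 'wrist_force': array([-0.55051971,  1.02275995, -0.49367309]), 'torque': array([0.04495046, 0.04601103, 0.01319249]), 'opening': 1.000133372602584}
```

View pics/side0.png

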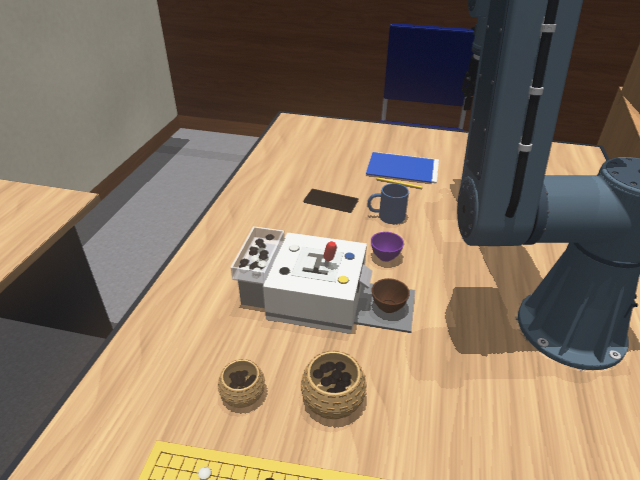

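View pics/top0.png

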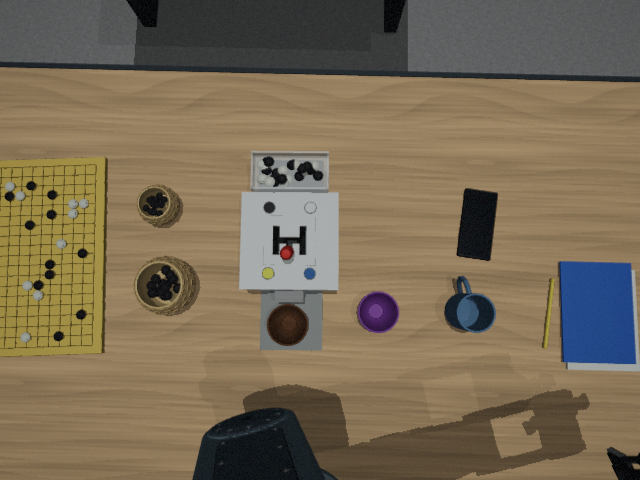

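The top view shows the black disc at pixel (269,208), far and left, so it marks the +x,+y corner. White is at (310,208), yellow at (268,273), blue at (310,273), and the red handle is parked at (287,253). Next I fit the sorter frame from the discs.

```bash
cat > h.py <<'E'
from bench import ctrl
import numpy as np,cv2
from scipy.spatial.transform import Rotation as R
def ray(c,u,v,z):
    k=ctrl.get_calibration(c);d=k["R"].T@np.linalg.inv(k["intrinsics"])@[u,v,1];o=-k["R"].T@k["t"]
    return o+d*(z-o[2])/d[2]
def proj(c,X):
    k=ctrl.get_calibration(c);p=k["intrinsics"]@(k["R"]@np.array(X)+k["t"]);return p[:2]/p[2]
def rot(o): w,x,y,z=o["eef_rot"];return R.from_quat([x,y,z,w])
def fit(P): # rows black(+,+),white(+,-),yellow(-,+),blue(-,-)
    M=np.array([[64,40],[64,-40],[-64,40],[-64,-40]])/1000
    c=P.mean(0);H=M.T@(P-c);a=np.arctan2(H[0,1]-H[1,0],H[0,0]+H[1,1]);return c,a,c+M@np.array([[np.cos(a),np.sin(a)],[-np.sin(a),np.cos(a)]])-P
E
python3 - <<'E'
from h import *
im=cv2.imread("pics/top0.png");cv2.imwrite("pics/z1.png",cv2.resize(im[180:300,225:350],None,fx=6,fy=6,interpolation=cv2.INTER_CUBIC)[:600])
s=cv2.imread("pics/side0.png");cv2.imwrite("pics/z2.png",cv2.resize(s[225:325,255:385],None,fx=6,fy=6,interpolation=cv2.INTER_CUBIC))
# housing contour: min area rect of white at deck
hs=cv2.cvtColor(im,cv2.COLOR_BGR2HSV)
def cen(m,r):
    u,v=r;y,x=np.mgrid[v-9:v+10,u-9:u+10];mm=m[v-9:v+10,u-9:u+10];return x[mm].mean(),y[mm].mean(),mm.sum()
b=cen(hs[...,2]<110,(269,208));y=cen((hs[...,1]>90),(268,273));bl=cen((hs[...,1]>90),(310,273))
print(b,y,bl)
P=np.array([ray("top",q[0],q[1],.103)[:2] for q in (b,(310.2,208),y,bl)]);print(P)
c,a,e=fit(P);print(c,a,e*1000)
o=ctrl.get_obs();print(rot(o).as_matrix())
E
```

```text
(np.float64(268.8095238095238), np.float64(207.0952380952381), np.int64(105)) (np.float64(267.5204081632653), np.float64(272.8469387755102), np.int64(98)) (np.float64(309.1489361702128), np.float64(273.1489361702128), np.int64(94))
[[ 0.62298379  0.07561808]
 [ 0.62314002 -0.00486167]
 [ 0.49538425  0.07336712]
 [ 0.49674328 -0.00622155]]
[0.55956283 0.03447549] 0.012873222704765114 [[ 0.0588232  -0.32203786]
 [ 0.93242695  0.16434553]
 [-0.3310232   0.28119598]
 [-0.66022695 -0.12350364]]
[[ 4.30302939e-01  7.53875859e-06  9.02684541e-01]
 [-9.02684539e-01 -5.36984086e-05  4.30302939e-01]
 [ 5.17166733e-05 -9.99999999e-01 -1.63014622e-05]]
```

View pics/z1.png

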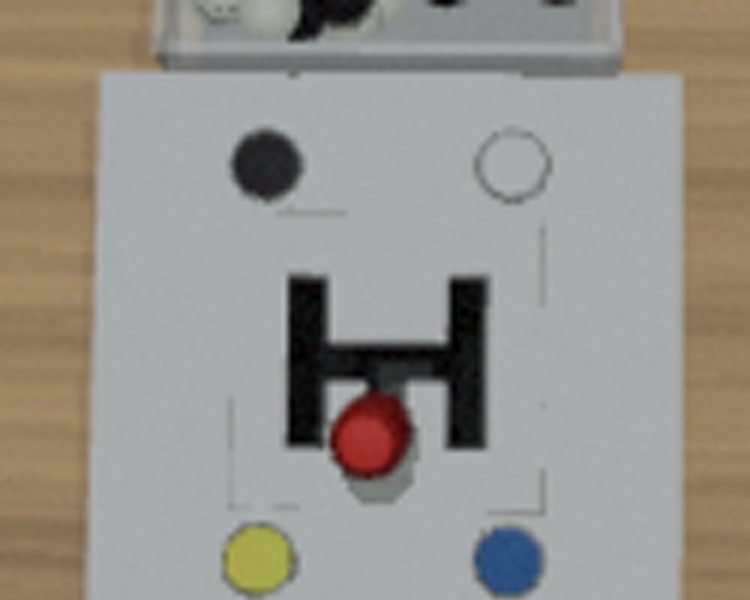

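Emit:
apply_moves(
  plan="0 0 0 0 0.72 0 0;0 0 0 0 0.72 0 0;0 0 0 0 0.72 0 0;0 0 0 0 0.72 0 0;0 0 0 0 0.72 0 0",
)

```text
time_s: 1.6
eef_pos: [0.2475, -0.519, 0.2423]
eef_rot: [0.502, -0.502, 0.498, -0.498]
wrist_force: [-0.1, 0.9, 0.2]
opening: 0.142
```

Run:
```python
from h import *
print(ray("top",285.8,255.8,.159))
o=ctrl.get_obs();print(rot(o).as_matrix().round(4),o["eef_pos"],o["opening"],o["time_s"])
```

```text
[0.52447789 0.03511464 0.159     ]
[[ 0.0092  0.      1.    ]
 [-1.      0.      0.0092]
 [-0.     -1.      0.    ]] [ 0.24745104 -0.51904883  0.24228041] 0.1424247000563835 1.6
```

Emit:
apply_moves(
  plan="-0.74 0 0.32 0 0 0 0;-0.74 0 0.32 0 0 0 0;-0.74 0 0.32 0 0 0 0;-0.74 0 0.32 0 0 0 0;-0.74 0 0.32 0 0 0 0",
)

```text
time_s: 2.1
eef_pos: [0.3254, -0.3316, 0.2424]
eef_rot: [0.503, -0.503, 0.497, -0.497]
wrist_force: [0.4, -0.3, 0.6]
opening: -0.0
```

Emit:
apply_moves(
  plan="-0.74 0 0.32 0 0 0 0;-0.74 0 0.32 0 0 0 0;-0.74 0 0.32 0 0 0 0;-0.74 0 0.32 0 0 0 0;-0.74 0 0.32 0 0 0 0",
)

```text
time_s: 2.6
eef_pos: [0.4031, -0.1455, 0.2426]
eef_rot: [0.503, -0.503, 0.497, -0.497]
wrist_force: [0.3, -0.4, 0.2]
opening: 0.002
```

Emit:
apply_moves(
  plan="-0.74 0 0.32 0 0 0 0;-0.74 0 0.32 0 0 0 0;-0.74 0 0.32 0 0 0 0;-0.74 0 0.32 0 0 0 0;-0.74 0 0.2 0 0 0 0",
)

```text
time_s: 3.1
eef_pos: [0.4751, 0.0406, 0.2426]
eef_rot: [0.503, -0.503, 0.496, -0.497]
wrist_force: [1.3, 0.1, -0.0]
opening: 0.001
```

Run:
```python
from h import *
for c in("side","top"): cv2.imwrite(f"pics/{c}1.png",ctrl.camera(c)[:,:,::-1])
o=ctrl.get_obs();print(rot(o).as_matrix().round(4),o["eef_pos"],o["opening"],o["q"])
```

```text
[[ 1.770e-02  5.000e-04  9.998e-01]
 [-9.998e-01  1.400e-03  1.770e-02]
 [-1.400e-03 -1.000e+00  5.000e-04]] [0.47478891 0.04272029 0.24242361] 0.0023939776640800113 [-1.60926783e-01 -4.47869849e-02  1.84619487e+00  1.48535131e-03
  1.33988752e+00  1.39183830e+00]
```

View pics/side1.png

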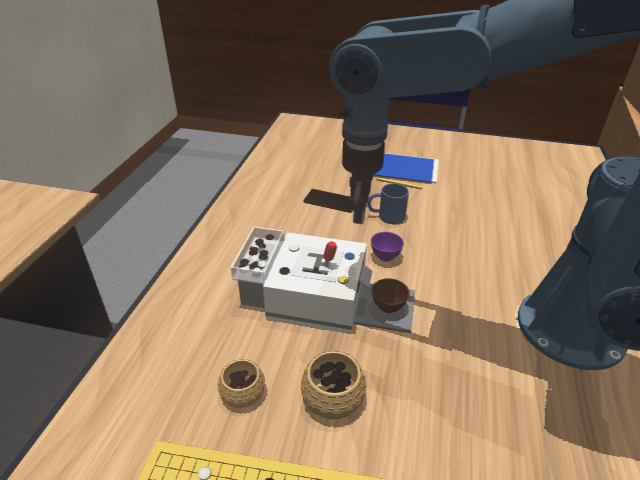

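Emit:
apply_moves(
  plan="0.17 0.5 0 0 0 0 0;0 0.5 0 0 0 0 0;0 0.5 0 0 0 0 0;0 0.52 0 0 0 0 0;0 0 0 0 0 0 0",
)

```text
time_s: 3.7
eef_pos: [0.4716, 0.0303, 0.1381]
eef_rot: [-0.502, 0.504, -0.499, 0.495]
wrist_force: [-0.5, 0.2, -0.2]
opening: 0.004
```

Run:
```python
from h import *
for c in("side","top"):
  im=ctrl.camera(c)[:,:,::-1]; im=im[200:340,240:430] if c=="side" else im[170:370,220:380]
  cv2.imwrite(f"pics/{c}2.png",cv2.resize(im,None,fx=4 if c=="side" else 3,fy=4 if c=="side" else 3))
o=ctrl.get_obs();print(o["eef_pos"],o["wrist_force"]); print(proj("side",o["eef_pos"]),proj("top",o["eef_pos"]))
```

```text
[0.47432415 0.02996894 0.1416075 ] [-0.40349258  0.00259927 -1.05925274]
[356.98847743 253.88233952] [288.44441747 284.09558487]
```

View pics/side2.png

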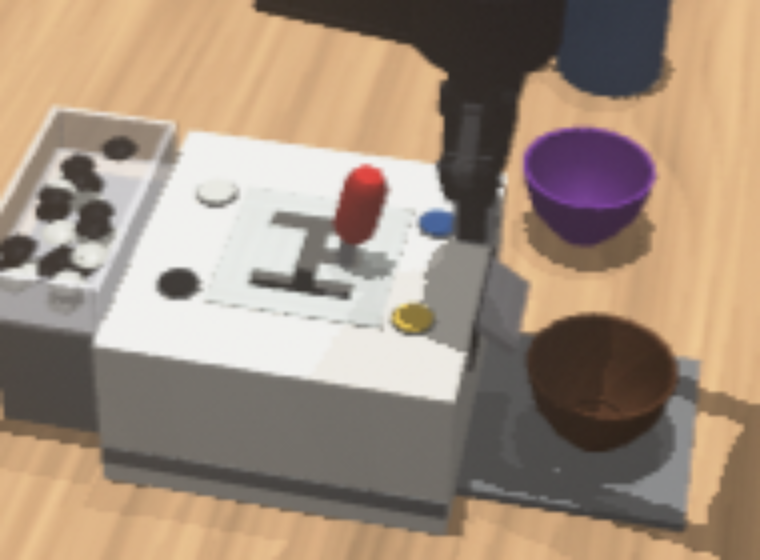

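View pics/top2.png

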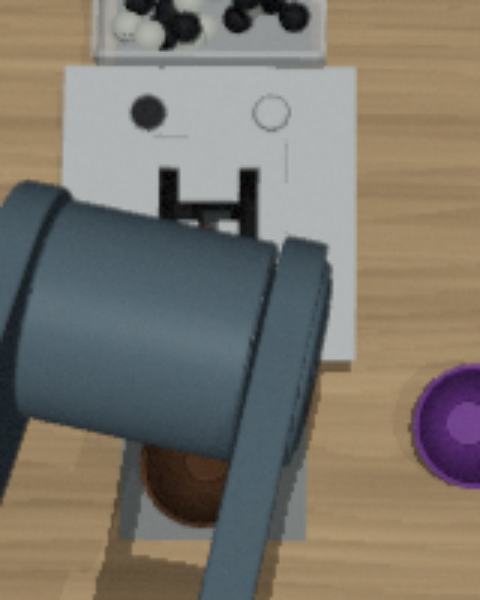

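Emit:
apply_moves(
  plan="-0.08 0 0.2 0 0 0 0;0 0 0.3 0 0 0 0;0 0 0.2 0 0 0 0;0 0 0.2 0 0 0 0;0 0 0.1 0 0 0 0",
)

```text
time_s: 4.3
eef_pos: [0.5256, 0.035, 0.1419]
eef_rot: [0.503, -0.503, 0.496, -0.497]
wrist_force: [-1.8, -0.2, 2.0]
opening: -0.001
```

Emit:
apply_moves(
  plan="0 0 0.06 0 0 0 0;0 0 0.04 0 0 0 0;0 0 0.04 0 0 0 0;0 0 0 0 0 0 0;0 0 0 0 0 0 0",
)

```text
time_s: 4.8
eef_pos: [0.5312, 0.0352, 0.1412]
eef_rot: [-0.503, 0.503, -0.497, 0.497]
wrist_force: [-1.5, 0.5, 0.6]
opening: -0.001
```

```bash
cat > look.py <<'E'
from h import *
import sys
n=sys.argv[1]
im=ctrl.camera("side")[:,:,::-1][210:330,240:400]
cv2.imwrite(f"pics/side{n}.png",cv2.resize(im,None,fx=5,fy=5,interpolation=cv2.INTER_CUBIC))
o=ctrl.get_obs();print(o["time_s"],o["eef_pos"].round(4),o["wrist_force"].round(2),rot(o).as_matrix().round(3)[:,0])
print([(d["point"],d["score"]) for d in ctrl.recognise("side","handle")])
E
python3 look.py 3
```

```text
4.85 [0.5312 0.0351 0.1412] [-1.49  0.1   0.39] [ 0.013 -1.    -0.   ]
[([0.5573, 0.0408, 0.1389], 0.61), ([0.5695, 0.0853, 0.0966], 0.33)]
```

View pics/side3.png

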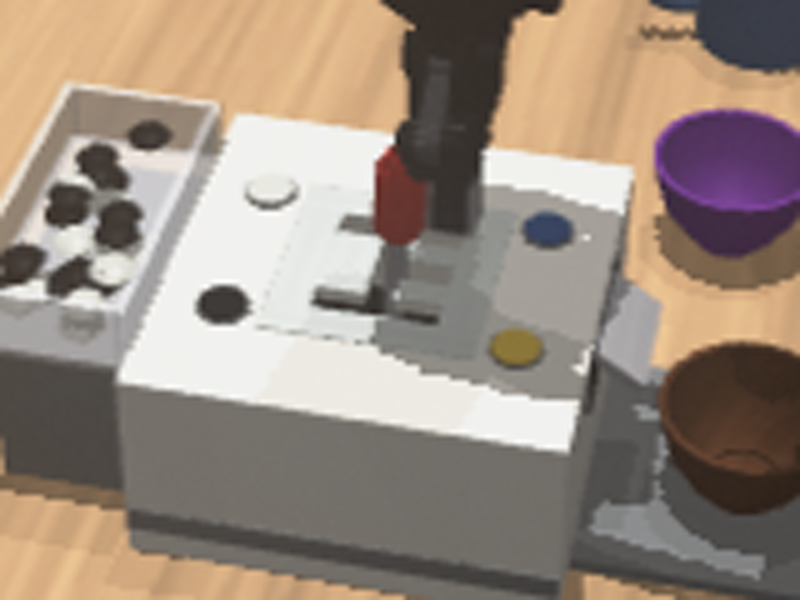

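Emit:
apply_moves(
  plan="0 0 0.06 0 0 0 0;0 0 0.06 0 0 0 0;0 0 0 0 0 0 0;0 0 0 0 0 0 0;0 0 0 0 0 0 0",
)

```text
time_s: 5.4
eef_pos: [0.5375, 0.0352, 0.1413]
eef_rot: [0.503, -0.503, 0.497, -0.497]
wrist_force: [-0.1, 0.8, 0.5]
opening: -0.001
```

```bash
python3 look.py 4
```

```text
5.45 [0.5375 0.0351 0.1413] [ 0.11 -0.54 -0.05] [ 0.013 -1.     0.   ]
[([0.5616, 0.0405, 0.1401], 0.6)]
```

View pics/side4.png

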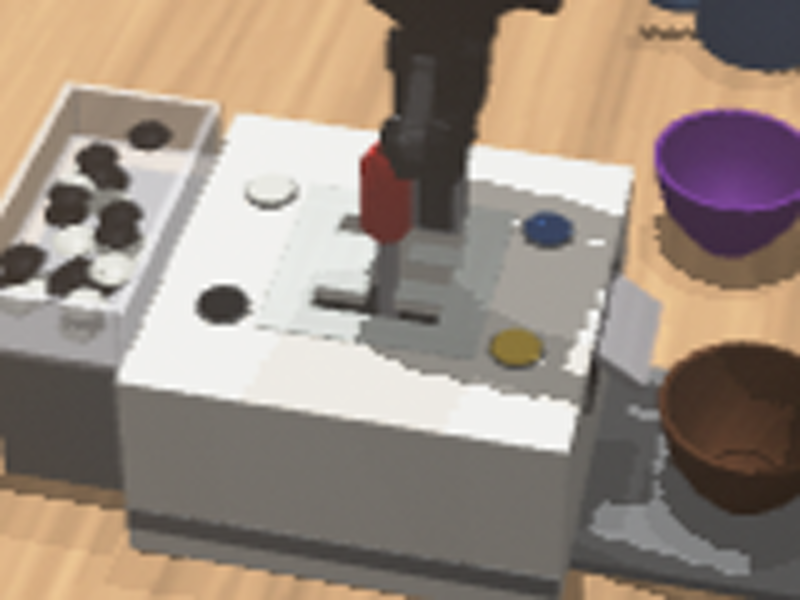

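Emit:
apply_moves(
  plan="0 0 0.04 0 0 0 0;0 0 0.04 0 0 0 0;0 0 0 0 0 0 0;0 0 0 0 0 0 0;0 0 0 0 0 0 0",
)

```text
time_s: 6.0
eef_pos: [0.5399, 0.0353, 0.1413]
eef_rot: [-0.502, 0.504, -0.498, 0.496]
wrist_force: [-8.5, -1.0, 7.1]
opening: 0.002
```

```bash
python3 look.py 5
```

```text
6.05 [0.5398 0.0353 0.1412] [-7.95 -1.11  5.99] [ 0.013 -1.     0.   ]
[([0.5627, 0.0459, 0.1385], 0.7)]
```

Emit:
apply_moves(
  plan="0 0 -0.3 0 0 0 0;0 0 -0.25 0 0 0 0;0.5 0 0 0 0 0 0;0.5 0 0 0 0 0 0;0 0 0 0 0 0 0",
)

```text
time_s: 6.6
eef_pos: [0.5152, -0.0174, 0.1416]
eef_rot: [0.503, -0.503, 0.497, -0.498]
wrist_force: [0.1, 1.0, 0.3]
opening: 0.002
```

Emit:
apply_moves(
  plan="0 0 0.5 0 0 0 0;0 0 0.4 0 0 0 0;0 0 0 0 0 0 0;0 0 0 0 0 0 0;0 0 0 0 0 0 0",
)

```text
time_s: 7.1
eef_pos: [0.5585, -0.014, 0.1409]
eef_rot: [-0.503, 0.503, -0.497, 0.496]
wrist_force: [0.4, 0.1, 0.1]
opening: -0.001
```

```bash
python3 look.py 6
```

```text
7.15 [ 0.5586 -0.0141  0.141 ] [0.2  0.02 0.39] [ 0.013 -1.    -0.   ]
[([0.5624, 0.0387, 0.1464], 0.52)]
```

View pics/side6.png

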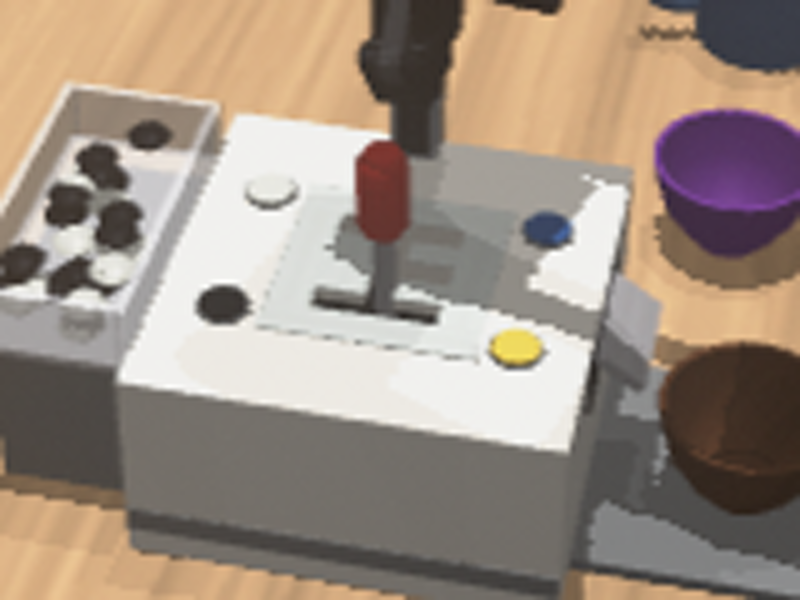

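Emit:
apply_moves(
  plan="-0.3 0 0.04 0 0 0 0;-0.2 0 0 0 0 0 0;-0.15 0 0 0 0 0 0;-0.15 0 0 0 0 0 0;-0.15 0 0 0 0 0 0",
)

```text
time_s: 7.7
eef_pos: [0.5608, 0.0336, 0.1413]
eef_rot: [-0.503, 0.503, -0.497, 0.497]
wrist_force: [-1.3, -2.1, -0.5]
opening: -0.0
```

Emit:
apply_moves(
  plan="-0.06 0 0 0 0 0 0;-0.06 0 0 0 0 0 0;0 0 0 0 0 0 0;0 0 0 0 0 0 0;0 0 0 0 0 0 0",
)

```text
time_s: 8.2
eef_pos: [0.5609, 0.039, 0.1413]
eef_rot: [0.503, -0.503, 0.497, -0.497]
wrist_force: [-1.1, -0.2, -0.7]
opening: 0.002
```

```bash
python3 look.py 7
```

```text
8.25 [0.5609 0.0389 0.1413] [ 0.54 -1.2   0.53] [ 0.013 -1.    -0.   ]
[([0.561, 0.0683, 0.1457], 0.75)]
```

View pics/side7.png

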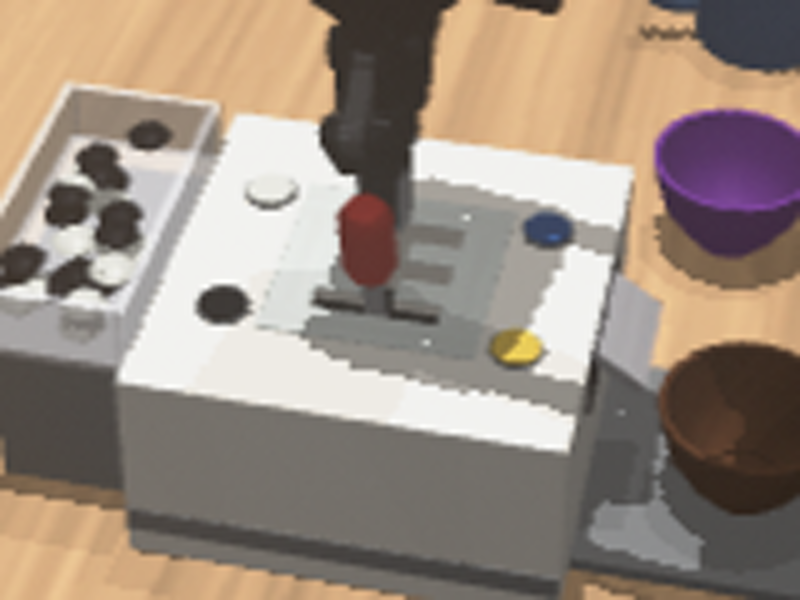

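Emit:
apply_moves(
  plan="-0.06 0 0 0 0 0 0;-0.06 0 0 0 0 0 0;0 0 0 0 0 0 0;0 0 0 0 0 0 0;0 0 0 0 0 0 0",
)

```text
time_s: 8.8
eef_pos: [0.5607, 0.0452, 0.1413]
eef_rot: [0.503, -0.503, 0.497, -0.497]
wrist_force: [1.6, -0.6, 0.5]
opening: -0.001
```

Emit:
apply_moves(
  plan="-0.04 0 0 0 0 0 0;-0.04 0 0 0 0 0 0;0 0 0 0 0 0 0;0 0 0 0 0 0 0;0 0 0 0 0 0 0",
)

```text
time_s: 9.3
eef_pos: [0.5607, 0.0491, 0.1413]
eef_rot: [0.503, -0.503, 0.497, -0.497]
wrist_force: [-0.5, -0.6, -0.2]
opening: -0.001
```

```bash
python3 look.py 8
```

```text
9.35 [0.5607 0.0491 0.1413] [-0.26 -0.18 -0.92] [ 0.013 -1.    -0.   ]
[([0.5588, 0.0791, 0.1486], 0.63), ([0.5723, -0.3565, 0.0145], 0.27)]
```

View pics/side8.png

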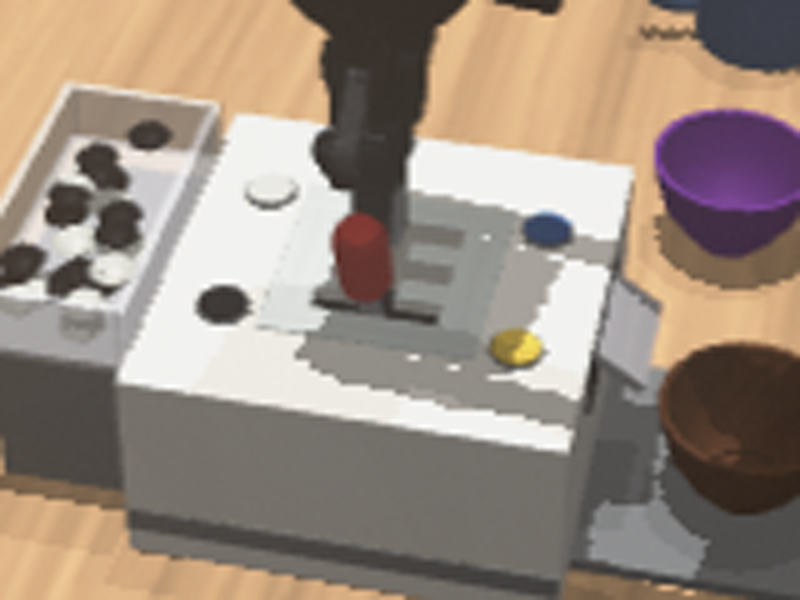

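Not yet at the stop (no force). Push further.

Emit:
apply_moves(
  plan="-0.04 0 0 0 0 0 0;-0.04 0 0 0 0 0 0;0 0 0 0 0 0 0;0 0 0 0 0 0 0;0 0 0 0 0 0 0",
)

```text
time_s: 9.9
eef_pos: [0.5607, 0.0508, 0.1411]
eef_rot: [-0.502, 0.504, -0.496, 0.498]
wrist_force: [0.3, -11.3, -1.1]
opening: 0.001
```

```bash
python3 look.py 9
```

```text
9.95 [0.5607 0.0508 0.1411] [ -0.26 -10.33  -2.84] [ 0.012 -1.     0.004]
[([0.5608, 0.08, 0.1453], 0.56)]
```

View pics/side9.png

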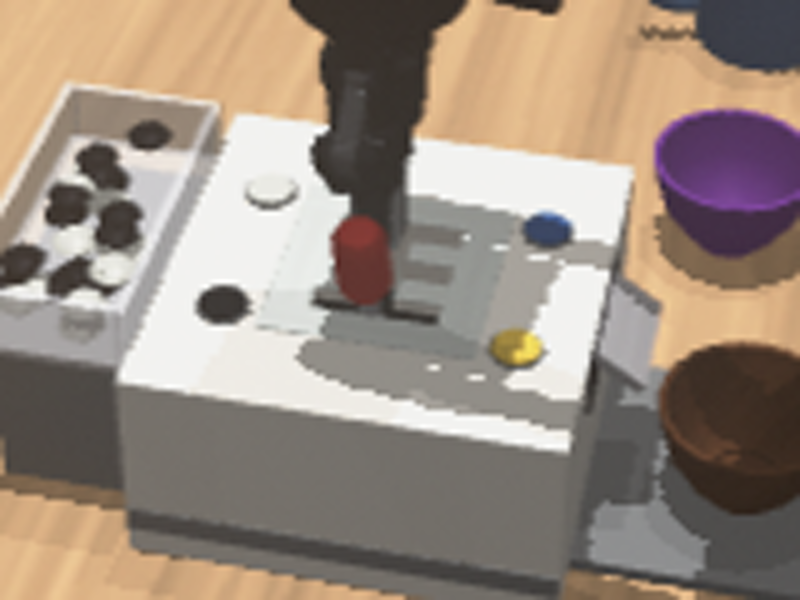

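Emit:
apply_moves(
  plan="0.4 0 0 0 0 0 0;0 0 -0.5 0 0 0 0;0 0 -0.5 0 0 0 0;-0.4 0 0 0 0 0 0;-0.46 0 0 0 0 0 0",
)

```text
time_s: 10.5
eef_pos: [0.5099, 0.0755, 0.1415]
eef_rot: [0.503, -0.502, 0.497, -0.497]
wrist_force: [-0.0, -0.2, -0.1]
opening: -0.001
```

Emit:
apply_moves(
  plan="0 0 0 0 0 0 0;0 0 0 0 0 0 0;0 0 0.2 0 0 0 0;0 0 0 0 0 0 0;0 0 0 0 0 0 0",
)

```text
time_s: 11.0
eef_pos: [0.5209, 0.0749, 0.1412]
eef_rot: [-0.503, 0.503, -0.497, 0.497]
wrist_force: [-0.1, -0.7, -0.1]
opening: 0.001
```

```bash
python3 look.py 10
```

```text
11.05 [0.5205 0.075  0.1412] [0.92 0.18 0.48] [ 0.012 -1.    -0.   ]
[([0.5614, 0.0825, 0.1463], 0.74)]
```

View pics/side10.png

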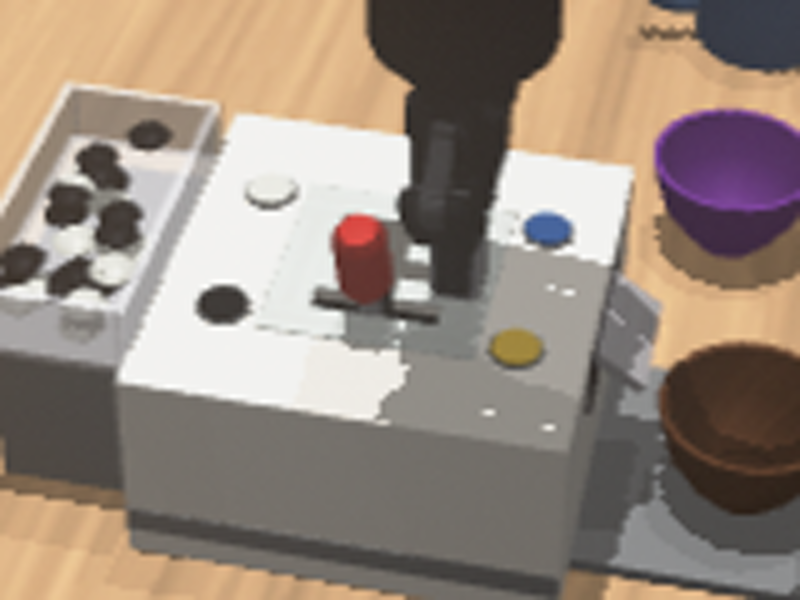

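Emit:
apply_moves(
  plan="0 0 0.2 0 0 0 0;0 0 0.15 0 0 0 0;0 0 0.15 0 0 0 0;0 0 0.15 0 0 0 0;0 0 0.1 0 0 0 0",
)

```text
time_s: 11.6
eef_pos: [0.5582, 0.0759, 0.1411]
eef_rot: [-0.503, 0.503, -0.497, 0.497]
wrist_force: [-3.3, -1.1, 1.8]
opening: 0.004
```

Emit:
apply_moves(
  plan="0 0 0.06 0 0 0 0;0 0 0.06 0 0 0 0;0 0 0 0 0 0 0;0 0 0 0 0 0 0;0 0 0 0 0 0 0",
)

```text
time_s: 12.1
eef_pos: [0.5642, 0.0761, 0.1414]
eef_rot: [0.503, -0.503, 0.497, -0.497]
wrist_force: [-0.4, 0.8, -0.2]
opening: -0.001
```

```bash
python3 look.py 11
```

```text
12.15 [0.5641 0.0761 0.1415] [ 0.47 -0.51 -0.21] [ 0.013 -1.    -0.   ]
[([0.5887, 0.0808, 0.1413], 0.75), ([0.5791, -0.3555, 0.0138], 0.28)]
```

View pics/side11.png

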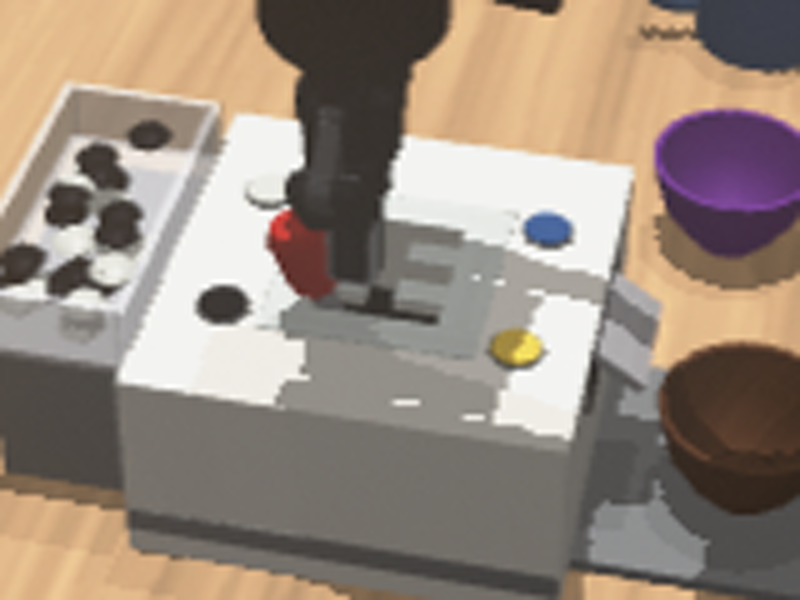

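Emit:
apply_moves(
  plan="0 0 0.04 0 0 0 0;0 0 0.04 0 0 0 0;0 0 0 0 0 0 0;0 0 0 0 0 0 0;0 0 0 0 0 0 0",
)

```text
time_s: 12.7
eef_pos: [0.5678, 0.0761, 0.1411]
eef_rot: [-0.503, 0.503, -0.497, 0.497]
wrist_force: [-1.8, -0.1, -1.0]
opening: 0.003
```

Emit:
apply_moves(
  plan="0 0 0.04 0 0 0 0;0 0 0.02 0 0 0 0;0 0 0 0 0 0 0;0 0 0 0 0 0 0;0 0 0 0 0 0 0",
)

```text
time_s: 13.2
eef_pos: [0.5692, 0.0761, 0.1408]
eef_rot: [-0.502, 0.504, -0.498, 0.496]
wrist_force: [-8.2, -0.4, 2.5]
opening: 0.002
```

```bash
python3 look.py 12
```

```text
13.25 [0.5692 0.0761 0.1408] [-7.91 -0.79  1.83] [ 0.013 -1.     0.   ]
[([0.5924, 0.0814, 0.1424], 0.52)]
```

View pics/side12.png

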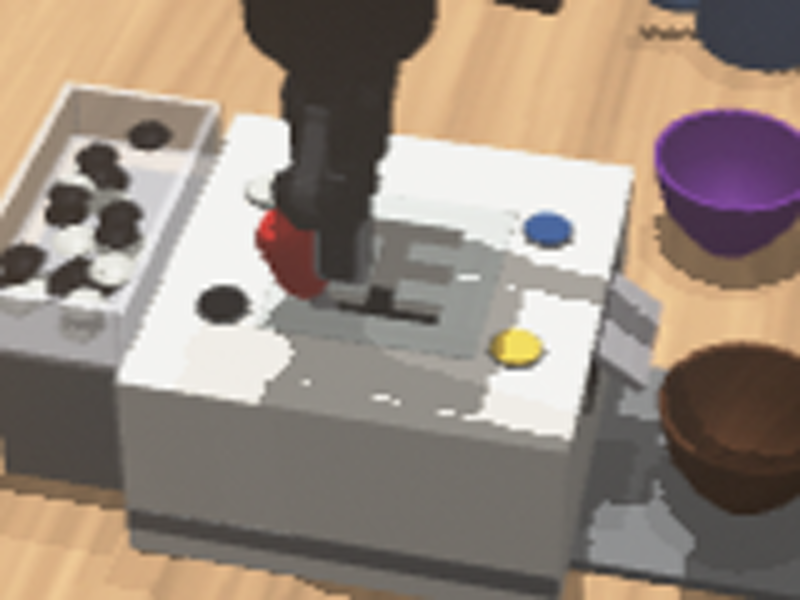

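Solid stop where predicted. Back off and inspect.

Emit:
apply_moves(
  plan="0 0 -0.4 0 0 0 0;0 0 -0.4 0 0 0 0;0 -0.8 0 0 0 0 0;0 -0.8 0 0 0 0 0;0 -0.8 0 0 0 0 0",
)

```text
time_s: 13.8
eef_pos: [0.5312, 0.0756, 0.2632]
eef_rot: [0.504, -0.503, 0.496, -0.497]
wrist_force: [0.8, -0.2, -0.5]
opening: 0.001
```

Emit:
apply_moves(
  plan="0.9 0 0 0 0 0 0;0.9 0 0 0 0 0 0;0.9 0 0 0 0 0 0;0.9 0 0 0 0 0 0;0.9 0 0 0 0 0 0",
)

```text
time_s: 14.3
eef_pos: [0.5343, -0.1514, 0.2621]
eef_rot: [0.504, -0.503, 0.496, -0.498]
wrist_force: [0.6, -0.2, 0.2]
opening: -0.001
```

Emit:
apply_moves(
  plan="0.6 0 0 0 0 0 0;0 0 0 0 0 0 0;0 0 0 0 0 0 0;0 0 0 0 0 0 0;0 0 0 0 0 0 0",
)

```text
time_s: 14.8
eef_pos: [0.5344, -0.1781, 0.2615]
eef_rot: [0.504, -0.503, 0.496, -0.496]
wrist_force: [1.1, -0.3, 0.2]
opening: 0.001
```

```bash
python3 look.py 13
python3 - <<'E'
from h import *
im=ctrl.camera("top")[:,:,::-1]; cv2.imwrite("pics/top13.png",cv2.resize(im[140:340,130:390],None,fx=3,fy=3,interpolation=cv2.INTER_CUBIC))
for n in("handle","mark_black","cup","basket","mug","phone"): print(n,[(np.round(d["point"],3),round(d["score"],2)) for d in ctrl.recognise("top",n)])
# expected home handle axis, projected
print(proj("top",[.5596+.034-.0005,.0749,.137]))
E
```

```text
14.85 [ 0.5344 -0.1781  0.2615] [ 0.81  0.11 -0.72] [ 0.015 -1.     0.   ]
[([0.5892, 0.0783, 0.1396], 0.76), ([0.6169, -0.0011, 0.1], 0.53)]
handle [(array([0.587, 0.067, 0.138]), 0.79), (array([0.62 , 0.077, 0.106]), 0.37)]
mark_black []
cup [(array([0.389, 0.038, 0.027]), 0.85), (array([ 0.419, -0.178,  0.037]), 0.76)]
basket [(array([0.633, 0.317, 0.042]), 0.97), (array([0.623, 0.079, 0.106]), 0.65), (array([0.468, 0.284, 0.058]), 0.59)]
mug [(array([ 0.437, -0.315,  0.024]), 0.56)]
phone [(array([0.591, 0.07 , 0.142]), 0.49)]
[266.53562629 219.47778678]
```

View pics/side13.png

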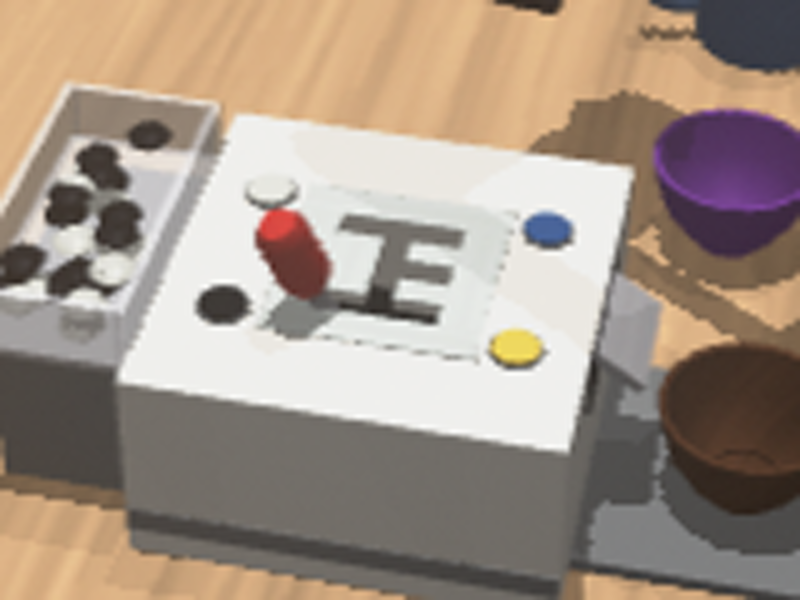

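View pics/top13.png

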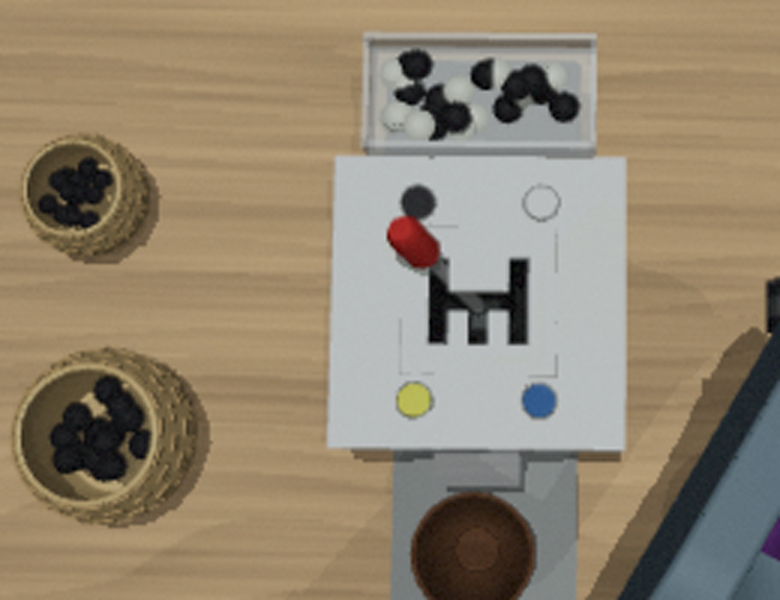

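The lever sits in the black slot, with the handle at top-view crop (413,243), just below the black disc at (417,201). I'll quantify the margin by fitting the lever tilt to the red silhouette.

Run:
```python
from h import *
c=np.array([.55956,.03448]);a=.0129
Rz=R.from_euler("z",a).as_matrix()
t=np.linspace(0,2*np.pi,40)
cen={}
for cam in("top","side"):
    im=ctrl.camera(cam).astype(int); m=((im[...,0]>90)&(im[...,0]>2*im[...,1])&(im[...,0]>2*im[...,2])).astype(np.uint8)
    n,l,s,_=cv2.connectedComponentsWithStats(m)
    r=proj(cam,[.59,.075,.14]); best=min((i for i in range(1,n) if s[i,4]>20),key=lambda i:np.hypot(*(_[i]-r)))
    cen[cam]=(l==best); print(cam,_[best],s[best])
def model(f,sd,cam):
    ax=np.array([np.tan(f),np.tan(sd),1]);ax/=np.linalg.norm(ax);ax=Rz@ax
    u=np.cross(ax,[1,0,0]);u/=np.linalg.norm(u);v=np.cross(ax,u);p0=np.array([*c,.01])
    P=[p0+ax*h+.012*(np.cos(q)*u+np.sin(q)*v) for h in(.113,.157) for q in t]
    pts=np.array([proj(cam,p) for p in P]);M=np.zeros((480,640*1),np.uint8)
    cv2.fillConvexPoly(M,cv2.convexHull(np.round(pts*16).astype(np.int32)),1,shift=4);return M>0,(p0+ax*.135)
for cams in(("top",),("side",),("top","side")):
    res=[]
    for f in np.arange(.1,.34,.01):
        for sd in np.arange(.2,.36,.01):
            iou=np.mean([(model(f,sd,k)[0]&cen[k]).sum()/(model(f,sd,k)[0]|cen[k]).sum() for k in cams]);p=model(f,sd,"top")[1]
            mk=c+(Rz@[.064,.04,0])[:2]
            res.append((iou,f,sd,np.hypot(*(p[:2]-mk))*1000))
    res.sort(reverse=True);print(cams,np.round(res[:5],3))
```

```text
top [267.28888889 219.85555556] [259 212  17  17 180]
side [296.21052632 255.33333333] [292 252  10   7  57]Traceback (most recent call last):
  File "<stdin>", line 21, in <module>
  File "<stdin>", line 15, in model
  File "h.py", line 8, in proj
    k=ctrl.get_calibration(c);p=k["intrinsics"]@(k["R"]@np.array(X)+k["t"]);return p[:2]/p[2]
ValueError: time passes only in moves, steps and waits
```

```bash
python3 - <<'E'
import re
s=open("h.py").read()
s=s.replace("ctrl.get_calibration(c)","K(c)").replace("def ray","import functools\n@functools.lru_cache\ndef K(c): return ctrl.get_calibration(c)\ndef ray",1)
open("h.py","w").write(s)
E
python3 - <<'E'
from h import *
c=np.array([.55956,.03448]);a=.0129
Rz=R.from_euler("z",a).as_matrix()
t=np.linspace(0,2*np.pi,40)
cen={}
for cam in("top","side"):
    im=ctrl.camera(cam).astype(int); m=((im[...,0]>60)&(im[...,0]>1.8*im[...,1])&(im[...,0]>1.8*im[...,2])).astype(np.uint8)
    n,l,s,_=cv2.connectedComponentsWithStats(m)
    r=proj(cam,[.59,.075,.14]); best=min((i for i in range(1,n) if s[i,4]>20),key=lambda i:np.hypot(*(_[i]-r)))
    cen[cam]=(l==best); print(cam,_[best],s[best])
def model(f,sd,cam):
    ax=np.array([np.tan(f),np.tan(sd),1]);ax/=np.linalg.norm(ax);ax=Rz@ax
    u=np.cross(ax,[1,0,0]);u/=np.linalg.norm(u);v=np.cross(ax,u);p0=np.array([*c,.01])
    P=[p0+ax*h+.012*(np.cos(q)*u+np.sin(q)*v) for h in(.113,.157) for q in t]
    pts=np.array([proj(cam,p) for p in P]);M=np.zeros((480,640),np.uint8)
    cv2.fillConvexPoly(M,cv2.convexHull(np.round(pts*16).astype(np.int32)),1,shift=4);return M>0,(p0+ax*.135)
T={}
for f in np.arange(.1,.34,.01):
    for sd in np.arange(.2,.36,.01):
        T[f,sd]={k:model(f,sd,k) for k in cen}
mk=c+(Rz@[.064,.04,0])[:2]
for cams in(("top",),("side",),("top","side")):
    res=sorted([(np.mean([(d[k][0]&cen[k]).sum()/(d[k][0]|cen[k]).sum() for k in cams]),*fs,np.hypot(*(d["top"][1][:2]-mk))*1000) for fs,d in T.items()],reverse=True)
    print(cams,np.round(res[:5],3))
E
```

```text
top [267.145 220.22 ] [259 212  17  17 200]
side [297.95192308 257.83653846] [292 252  13  15 104]
('top',) [[ 0.669  0.24   0.28  33.297]
 [ 0.667  0.24   0.29  33.267]
 [ 0.667  0.24   0.27  33.38 ]
 [ 0.667  0.23   0.26  34.755]
 [ 0.666  0.22   0.28  35.809]]
('side',) [[ 0.405  0.23   0.33  34.909]
 [ 0.405  0.23   0.3   34.547]
 [ 0.403  0.24   0.33  33.653]
 [ 0.403  0.22   0.32  36.001]
 [ 0.402  0.23   0.32  34.74 ]]
('top', 'side') [[ 0.531  0.24   0.28  33.297]
 [ 0.529  0.25   0.28  32.048]
 [ 0.527  0.24   0.29  33.267]
 [ 0.526  0.23   0.28  34.551]
 [ 0.526  0.24   0.27  33.38 ]]
```

Run:
```python
from h import *
c=np.array([.55956,.03448]);Rz=R.from_euler("z",.0129).as_matrix()
t=np.linspace(0,2*np.pi,40)
for cam,off in(("top",(250,200)),("side",(280,240))):
    im=ctrl.camera(cam)[:,:,::-1].copy(); S=12
    x,y=off;z=cv2.resize(im[y:y+40,x:x+40],None,fx=S,fy=S,interpolation=cv2.INTER_NEAREST)
    for f,col in((.20,(0,255,255)),(.25,(0,255,0))):
        ax=np.array([np.tan(f),np.tan(.29),1]);ax/=np.linalg.norm(ax);ax=Rz@ax
        u=np.cross(ax,[1,0,0]);u/=np.linalg.norm(u);v=np.cross(ax,u);p0=np.array([*c,.01])
        for pts in [[p0+ax*h+.012*(np.cos(q)*u+np.sin(q)*v) for h in(.113,.157) for q in t]]:
            q=(np.array([proj(cam,p) for p in pts])-off+.5)*S
            cv2.polylines(z,[cv2.convexHull(q.astype(np.int32))],True,col,1)
    cv2.imwrite(f"pics/{cam}_ov.png",z)
a=cv2.imread("pics/top_ov.png");b=cv2.imread("pics/side_ov.png")
cv2.imwrite("pics/ov.png",cv2.resize(np.hstack([a,b]),(800,400)))
```

```text
(no output)
```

View pics/ov.png

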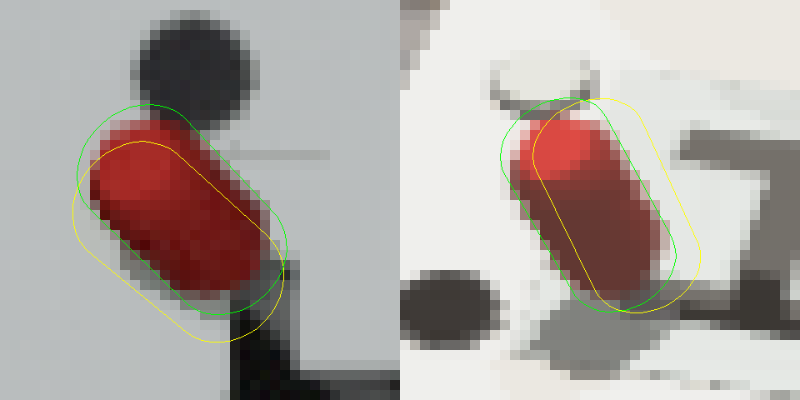

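In both views the green outline (home tilt, 0.25) matches the handle and the yellow one (0.20) does not, so the lever is home. Handing in.

```bash
python3 -c "
from bench import ctrl
print(ctrl.hand_in())"
```

```text
the job is handed in; nothing more can be done
None
```

The lever is home in the black-marked slot (+x, +y corner), and I have handed the job in at about 15 s of the 58 s allowed. I pushed it with closed fingers, never gripping it: out of parking to the channel's far wall, along +y to the channel end, then +x to the slot's end. Each push ended on a clear stop of 8 to 11 N.

**Final checks:**
- **Lever position:** The silhouette fits in both cameras give a tilt of about 0.24 to 0.25. That puts the handle about 32 to 33 mm from the black mark, against the 36 mm limit. Those fits are rough because shading hid part of the handle, and some of the single-camera fits came out near 36 mm. An overlay drawn at 0.25 matched the handle in both views, and one at 0.20 did not.
- **Robot:** It is clear of everything, with the gripper about 0.26 m up.
- **Bowl and basket:** The top camera finds both where they were.
- **Mug and phone:** I could not confirm these in the last pictures. The arm partly hid the mug, so its reading shifted, and the network took the lever handle for the phone. Nothing was near either of them at low height.

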